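# Pull the low round pan forward with the pan hook

### The job

With the pan hook, held by its wooden block, reach into the low round steel pan (not the square or the tall one), tip just inside the rim nearest you, and drag the pan towards you until it is wholly off the black mat. Then lift the hook out and stand it on the bare wood, clear of the pan, upright as at first. Keep the pan upright and do not touch it with the gripper.

Things in the scene. Friction and masses are not known exactly. Their poses are not given: they have to be found in the camera images.
- puller_grip (a point): Pan hook, loose, 0.28 kg, left or right in front of the mat: pale wooden block 70 (x) x 30 (y) x 60 mm high, standing; a steel strap 24 wide, 6 thick on the front half of its top runs forward (+x) and turns down into the tip plate. Strap underside 60 mm above the table. Point: block centre, 30 mm up; z up. Grip across the 30 mm. The tool with a flat blade is a scraper, not needed.
- puller_tip (a point): Lower end of the hook's tip plate (24 wide, 5 thick, 60 mm tall, reaching the table when the hook stands), middle of its thickness: 97.5 mm ahead (+x) of the block's centre and 30 mm below it; same axes as puller_grip. 60 mm are free between block and tip plate.
- pan: Low round steel pan, open, empty: outer diameter 100 mm, 55 mm high, straight walls and floor 3 mm thick, about 0.3 kg, slides freely. Origin at the centre of its underside, z up. Stands on the mat in a row of three, in any place; the others are a square steel pan of its height and a taller, narrower round pot, each about 150 mm from the next, centre to centre.
- mat: Black mat at the back of the table, fixed, 140 (x) x 520 (y) x 1 mm; things slide over its edge without a step. Origin at the middle of its front edge (the long edge nearest the robot), at table height; x points away from the robot across the mat, y along the front edge.
Not all that is in view belongs to the job. Leave any pink or yellow look-alike of the part that bears puller_grip alone.

How it is judged:
On the way, in this order (a step that is already met when the one before it is completed fails the run):
1. the hook's tip is down inside the round pan (horizontal distance between puller_tip and pan below 0.05 m and height (world z) of puller_tip below 0.05 m), for 0.1 s.
2. the pan is clear of the mat's front edge with the hook's tip still inside it (x of pan in the frame of mat below -0.043 m and horizontal distance between puller_tip and pan below 0.055 m and height (world z) of puller_tip below 0.055 m), for 0.1 s.
At the end, for the whole second after the job is handed in: The round pan stands still and upright (within 10 degrees) on the table, its centre at least 43 mm in front of the mat's front edge; the hook stands upright (within 10 degrees) on the table, block in front of the mat, block centre and tip over 55 mm from the pan's centre (x of pan in the frame of mat below -0.043 m and height (world z) of pan between -0.01 and 0.01 m and angle between each of pan, puller_grip's own z axis and vertical below 0.17 rad and linear speed of pan below 0.02 m/s and horizontal distance between each of puller_tip, puller_grip and pan above 0.055 m and x of puller_grip in the frame of mat below 0 m and height (world z) of puller_grip between 0.015 and 0.042 m); the robot touches nothing.
It fails at once if the gripper or arm touches the pan (contact force between any of the fingers, the arm and pan above 0.5 N).
It fails at once if the pan is tipped by more than 30 degrees (angle between pan's own z axis and vertical above 0.52 rad).
It also fails if it takes over 51 s, if anything falls off the work surface, if the arm or the gripper's body presses on something with over 40 N, if the wrist force passes 120 N, or if a joint passes its speed limit or range.

### The arm

A 6-joint arm with a two-finger parallel gripper is mounted at the origin on the work surface. World frame = base frame: x ahead of the robot, y to its left, z up, the work surface at z = 0. Lengths are in m, angles in rad, forces in N, time in s.
With the tool pointing down it reaches from about 0.3 to 0.775 m from the base axis. Payload 14.6 kg.
Tool frame: the origin (TCP) lies on the centre line of the jaws, within the pads' length; the fingertips stand 14 mm ahead of it and the grasp point (between the pads) lies 5 mm behind it; x points along the fingers, y is the direction in which the jaws open and shut, and the axes are right-handed (so a half turn about x gives the same grasp; the last joint's range is limited). The gripper opens to 94 mm and grips with 3 to 60 N. Pads are 16 mm wide; open, the fingers measure 119 mm over their backs; the gripper's body (75 mm by 177 mm) begins 78 mm behind the grasp point.
Start: joints at [-1.264, 0.3, 1.521, -0, 1.321, -0.067], TCP at [0.201, -0.512, 0.219] pointing down, gripper open.
Joint ranges: [-3.03, 3.03], [-0.79, 2.21], [0.23, 2.52], [-1.04, 4.18], [0, 3.07], [-2.55, 2.55]. Speed limits (rad/s): [2.22, 2.22, 2.57, 3.14, 3.14, 3.14].

### API

Orientations are given as [roll, pitch, yaw] about the fixed x, y, z axes, in that order (R = Rz(yaw) Ry(pitch) Rx(roll)).
In Python, from station import * gives the robot as it stands. The module is installed in compiled form; this text tells all that it offers.
- The arm moves only by the shell command python3 -m handwheel 'ROWS' [FORCE]. ROWS is JSON, a list of rows, each a list of 3 entries, a list of its own where there are three numbers: the shift along the tool's x, y, z in mm, then the turn about the tool's x in rad, then the gripper command: -1 is fully open, 1 is shut, values between are in proportion. In form: [[[dx, dy, dz], spin, gripper], ...]. A call has exactly 5 rows; each row is the pose to reach, as a shift and turn from the pose measured when the call began, along the tool's axes at that moment; what a row does not reach only later rows make up. A row lasts 1/10 s, in which the tool goes at most 50 mm and 8.59 degrees, less where a joint would pass 70% of its speed; a pose out of reach is approached as far as the arm can. A call with a gripper value outside its range is refused whole. The fingers move at their own pace and stop on an object; FORCE is the grip in N (left out, the last holds). Time passes only in rows, so rows that repeat a pose let the fingers close, or fill a call up. It gives the time, the measured TCP pose, the force and the opening at its end, in the units of the state.
- get_obs(): the state, without advancing time (a new reading comes with each control period).
- camera(name): name is "side" or "top" or "wrist"; returns (picture, depth): 480x640x3 uint8, blue, green, red; 480x640 float32, m along the optical axis (not along the pixel's ray), 0 where there is no reading.
- camera_info(name): a dict with "fx", "fy", "cx", "cy" (pixels), "extrinsics" (4x4, takes a point from camera to world coordinates). Camera axes: x right, y down, z forward; pixel columns grow to the right and rows downward; lengths in m; the calibration is good to about 2 mm. A picture is of the moment at which its call begins: read the wrist's pose just before it. camera_info takes no time and is no camera call; for the wrist camera it gives the pose at the moment of the call.
- hand_in(): hands the job in, once; it reports no verdict.
The state is a dict: "time_s": time; "qpos": joint angles; "joint_vel": joint speeds; "tau": joint torques, N m; "ee_pos": TCP position; "eef_rot": TCP orientation; "force": force on the tool from outside, world axes, zero at the start; "moment": the same for the moment, N m; "grip_width": finger opening in m.
Only numpy, scipy, OpenCV 4.12 (cv2) and the standard library are available. Lean on these libraries where they do the work, as an engineer would, in place of code of your own. Each camera call takes 0.05 s, during which the arm holds its last target. There are 200 camera calls.

## Working session

There is one attempt and no reset: what is moved stays moved. The work goes in short steps, Python scripts to look and compute and a shell command to move; the robot and the scene stay as the last step left them, time stands still between calls to the robot, and variables do not carry over. Pictures are saved under pics/ and viewed, about 8 in all and at most 12, crops included, and the job is handed in when it is done.

```bash
mkdir -p pics
cat > h.py <<'E'
from station import *
import numpy as np, cv2
def look(n,tag):
    i=camera_info(n); p,d=camera(n); np.savez(f'pics/{tag}.npz',p=p,d=d,K=[i['fx'],i['fy'],i['cx'],i['cy']],T=i['extrinsics'])
    cv2.imwrite(f'pics/{tag}.png',p); return p,d,i
def load(tag):
    z=np.load(f'pics/{tag}.npz'); return z['p'],z['d'],z['K'],z['T']
def plane(u,v,K,T,z):
    r=T[:3,:3]@np.array([(u-K[2])/K[0],(v-K[3])/K[1],1]); o=T[:3,3]; return o+r*(z-o[2])/r[2]
def dep(u,v,d,K,T):
    c=d[v,u]; return (T@np.array([(u-K[2])/K[0]*c,(v-K[3])/K[1]*c,c,1]))[:3]
def cloud(d,K,T):
    v,u=np.mgrid[:480,:640]; c=np.stack([(u-K[2])/K[0]*d,(v-K[3])/K[1]*d,d],-1); return c@T[:3,:3].T+T[:3,3]
E
python3 - <<'E'
from h import *
o=get_obs(); print({k:np.round(v,3) for k,v in o.items()})
for n in('top','side'):
    p,d,i=look(n,n+'0'); print(n,np.round(i['extrinsics'],3).tolist(),i['fx'],(d>0).mean())
E
```

```text
{'time_s': np.float64(0.0), 'qpos': array([-1.264,  0.3  ,  1.522, -0.   ,  1.321, -0.067]), 'joint_vel': array([ 0.001, -0.001,  0.   , -0.001,  0.001, -0.001]), 'tau': array([ 1.0000e-03, -5.3181e+01, -3.5274e+01,  7.1000e-02,  2.4000e-02,
       -0.0000e+00]), 'ee_pos': array([ 0.201, -0.512,  0.219]), 'eef_rot': array([-1.626,  1.57 ,  1.889]), 'force': array([ 0.401, -0.338, -0.813]), 'moment': array([-0.028, -0.007, -0.012]), 'grip_width': np.float64(0.094)}
top [[0.06, -0.977, 0.204, 0.344], [-0.998, -0.06, 0.009, 0.002], [0.003, -0.204, -0.979, 0.823], [0.0, 0.0, 0.0, 1.0]] 480.361023445756 0.996103515625
side [[-0.959, -0.148, 0.243, 0.338], [-0.284, 0.467, -0.837, 0.65], [0.011, -0.872, -0.49, 0.415], [0.0, 0.0, 0.0, 1.0]] 437.09074685160545 0.9961067708333333
```

View pics/top0.png

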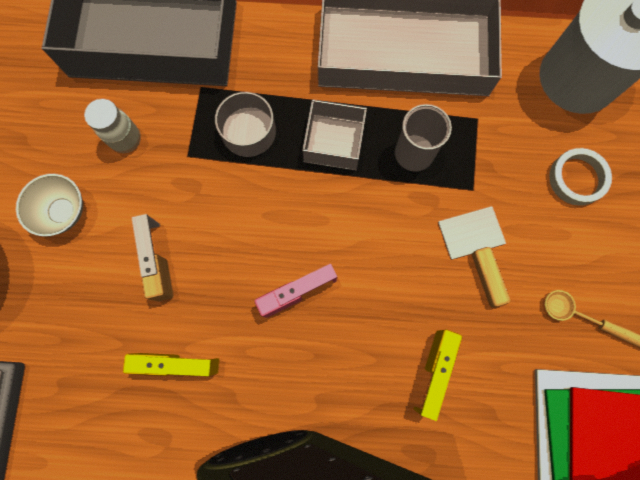

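View pics/side0.png

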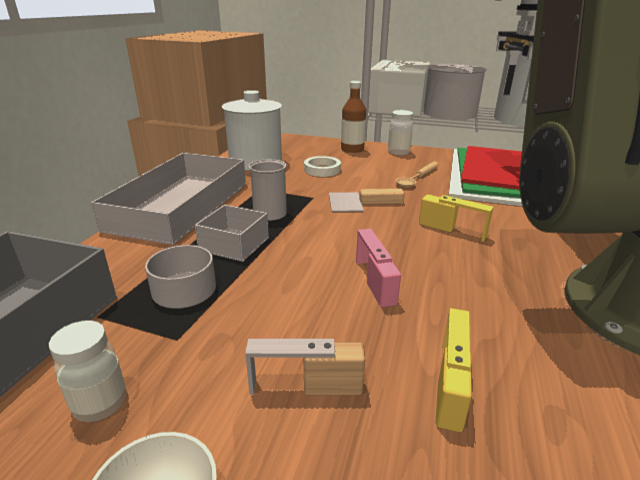

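The top view shows these candidates:
- **Hook:** the wood-and-steel hook at (148,257), against the pink (295,290) and yellow (167,365), (440,375) look-alikes and the scraper at (480,255).
- **Pan:** the low round pan at (246,124), against the square one (334,135) and the tall pot (424,137).

I choose the hook at (148,257) and the pan at (246,124). Next I measure both.

```bash
cat > m.py <<'E'
from h import *
def meas(tag):
    p,d,K,T=load(tag); C=cloud(d,K,T); ok=d>0
    return p,C,ok
if __name__=='__main__':
  for tag in('top0','side0'):
    p,C,ok=meas(tag); K,T=load(tag)[2:]
    c0=plane(148,257,*load('top0')[2:],.06); q0=plane(246,100,*load('top0')[2:],.055)
    print(tag,'approx',c0.round(3),q0.round(3))
    m=ok&(C[...,2]>.052)&(C[...,2]<.08)&(np.hypot(*(C[...,:2]-c0[:2]).transpose(2,0,1))<.09)
    P=C[m]; r=cv2.minAreaRect((P[:,:2]*1000).astype(np.float32)); print('hook top',r,m.sum(),np.percentile(P[:,2],[5,50,95]))
    hsv=cv2.cvtColor(p,cv2.COLOR_BGR2HSV); w=m&(hsv[...,1]>90); s=m&(hsv[...,1]<=70)
    for n,mm in(('wood',w),('steel',s)):
        if mm.sum(): print(n,mm.sum(),C[mm].mean(0).round(4),np.array(cv2.minAreaRect((C[mm][:,:2]*1000).astype(np.float32))[1]).round(1))
    m=ok&(C[...,2]>.048)&(C[...,2]<.062)&(np.hypot(*(C[...,:2]-q0[:2]).transpose(2,0,1))<.075)
    P=C[m]; (c,r)=cv2.minEnclosingCircle((P[:,:2]*1000).astype(np.float32)); print('pan rim',np.round(c,1),round(r,1),m.sum(),np.percentile(P[:,2],[5,50,95]).round(3))
    # mat
    k=ok&(p.max(2)<30)&(abs(C[...,2])<.006); n,l,st,ce=cv2.connectedComponentsWithStats(k.astype(np.uint8)); P=C[k&(C[...,0]>.4)]
    print('mat',cv2.minAreaRect((P[:,:2]*1000).astype(np.float32)),np.median(P[:,2]))
E
python3 m.py
python3 - <<'E'
from h import *
p=load('side0')[0][300:430,220:400]; q=load('top0')[0][195:310,100:220]
a=cv2.resize(p,(554,400)); b=cv2.resize(q,(240,230)); o=np.zeros((400,794,3),np.uint8); o[:,:554]=a;o[:230,554:]=b
cv2.imwrite('pics/crop.png',o)
E
```

```text
top0 approx [0.459 0.291 0.06 ] [0.745 0.161 0.055]
hook top ((461.1242980957031, 292.06689453125), (136.1914520263672, 30.624229431152344), 15.776901245117188) 1504 [0.05673245 0.06489826 0.06785145]
wood 571 [0.4237 0.2782 0.0593] [136.2  30.6]
steel 896 [0.4773 0.2982 0.0659] [99.6 25.2]
pan rim [740.4 167.1] 74.6 338 [0.049 0.054 0.057]
mat ((709.1848754882812, 6.341827392578125), (516.5641479492188, 137.62466430664062), 86.28011322021484) 0.0010517428383148286
side0 approx [0.459 0.291 0.06 ] [0.745 0.161 0.055]
hook top ((459.97357177734375, 294.9934997558594), (134.67578125, 29.3306884765625), 16.611263275146484) 2470 [0.05486219 0.06343308 0.06531955]
wood 839 [0.4227 0.2887 0.0572] [134.8  28.7]
steel 1596 [0.477  0.3009 0.0638] [100.3  26.6]
pan rim [739.5 168.5] 74.4 412 [0.048 0.052 0.054]
mat ((672.6951293945312, 70.81884765625), (433.3051452636719, 118.58134460449219), 70.22268676757812) -0.0008565812380097737
```

View pics/crop.png

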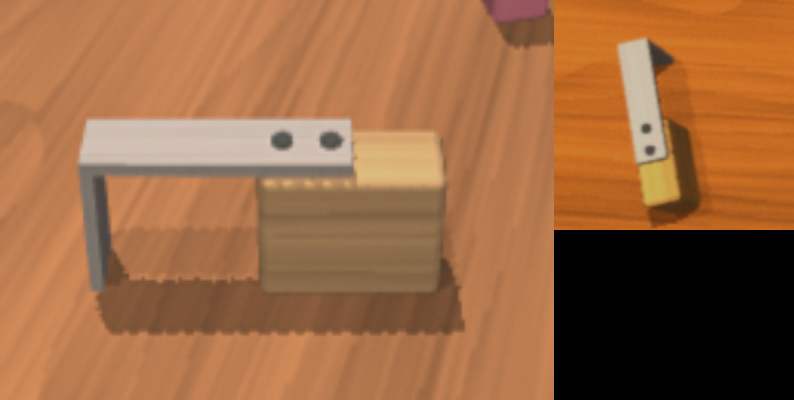

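```bash
cat >> h.py <<'E'
from scipy.spatial.transform import Rotation as Ro
def pan(tag,q0,R=.075):
    p,d,K,T=load(tag); C=cloud(d,K,T); P=C[(d>0)&(C[...,2]>.047)&(C[...,2]<.062)]
    c=np.array(q0,float)
    for _ in range(15):
        v=P[:,:2]-c; r=np.hypot(*v.T); s=P[abs(r-.0485)<max(.006,.02-.002*_)]
        A=np.c_[2*s[:,:2],np.ones(len(s))]; x=np.linalg.lstsq(A,(s[:,:2]**2).sum(1),rcond=None)[0]; c=x[:2]
    return c.round(4),np.sqrt(x[2]+c@c).round(4),len(s),np.median(s[:,2]).round(4)
def go(pos,yaw):
    """tool x down, jaw axis perpendicular to world yaw direction; prints shift mm in tool axes and spin"""
    o=get_obs(); R=Ro.from_euler('xyz',o['eef_rot']).as_matrix()
    d=R.T@(np.array(pos)-o['ee_pos'])*1000
    y=np.array([-np.sin(yaw),np.cos(yaw),0]); t=R.T@y; a=np.arctan2(t[2],t[1]); a=(a+np.pi/2)%np.pi-np.pi/2
    print('shift',d.round(1),'spin',round(a,3),'down',R[:,0].round(3),'ee',o['ee_pos'].round(4),'jaw',R[:,1].round(3),'q',o['qpos'].round(2))
E
python3 - <<'E'
from h import *
K,T=load('top0')[2:]; q=plane(245,122,K,T,.055); print(q.round(3))
for t in('top0','side0'): print(pan(t,q[:2]))
p,d,K,T=load('top0');C=cloud(d,K,T)
for n,(u,v) in dict(pink1=(334,270),pink2=(260,308),yel=(167,362),bottle=(100,110),pot=(427,112),bowl=(50,182)).items(): print(n,dep(u,v,d,K,T).round(3))
for u,v in((189,157),(473,187),(203,89),(478,118)): print('mat',plane(u,v,K,T,.001).round(4))
go((.4292,.285,.16),np.radians(16.2))
E
```

```text
[0.704 0.159 0.055]
(array([0.7101, 0.1609]), np.float64(0.0482), 504, np.float64(0.0536))
(array([0.7101, 0.1624]), np.float64(0.0482), 625, np.float64(0.0514))
pink1 [ 0.455 -0.008  0.066]
pink2 [0.388 0.105 0.06 ]
yel [0.298 0.238 0.068]
bottle [0.689 0.387 0.101]
pot [ 0.722 -0.146  0.092]
bowl [0.584 0.49  0.029]
mat [0.6546 0.2648 0.001 ]
mat [ 0.6293 -0.2491  0.001 ]
mat [0.7902 0.2546 0.001 ]
mat [ 0.7635 -0.2587  0.001 ]
shift [  59.6 -658.3 -503.6] spin 0.091 down [-0.     0.001 -1.   ] ee [ 0.2007 -0.5118  0.2189] jaw [ 0.365 -0.931 -0.001] q [-1.26  0.3   1.52 -0.    1.32 -0.07]
```

```bash
python3 -m handwheel '[[[0,-67,-241],0,-1],[[0,-67,-241],0,-1],[[0,-67,-241],0,-1],[[0,-67,-241],0,-1],[[0,-67,-241],0,-1]]' 30; python3 -c "
from h import *
go((.4292,.285,.16),np.radians(16.2))"
```

```text
time_s: 0.6
ee_pos: [0.4018, -0.36, 0.2189]
eef_rot: [-1.529, 1.57, 1.986]
force: [-0.0, 0.1, 0.4]
grip_width: 0.0944
shift [  59.6 -590.4 -261. ] spin 0.091 down [-0.001  0.001 -1.   ] ee [ 0.4018 -0.36    0.2189] jaw [ 0.365 -0.931 -0.001] q [-0.8   0.28  1.55  0.    1.31  0.4 ]
```

```bash
for i in 1; do python3 -m handwheel '[[[0,-590,-261],0.09,-1],[[0,-590,-261],0.09,-1],[[0,-590,-261],0.09,-1],[[0,-590,-261],0.09,-1],[[0,-590,-261],0.09,-1]]'; python3 -m handwheel '[[[0,-370,-163],0,-1],[[0,-370,-163],0,-1],[[0,-370,-163],0,-1],[[0,-370,-163],0,-1],[[0,-370,-163],0,-1]]'; done; python3 -c "
from h import *
go((.4292,.285,.16),np.radians(16.2))"
```

```text
time_s: 1.1
ee_pos: [0.4112, -0.1099, 0.2191]
eef_rot: [-1.38, 1.569, 2.045]
force: [1.4, -0.5, 0.7]
grip_width: 0.0936
time_s: 1.6
ee_pos: [0.4437, 0.1382, 0.2195]
eef_rot: [-1.419, 1.569, 2.006]
force: [0.5, -0.9, -0.0]
grip_width: 0.0937
shift [  59.7 -144.9  -27.1] spin 0.001 down [-0.001  0.001 -1.   ] ee [0.4437 0.1382 0.2195] jaw [ 0.28  -0.96  -0.001] q [0.22 0.11 1.75 0.   1.28 1.51]
```

```bash
python3 -m handwheel '[[[40,-145,-27],0,-1],[[40,-145,-27],0,-1],[[40,-145,-27],0,-1],[[40,-145,-27],0,-1],[[40,-145,-27],0,-1]]'
python3 - <<'E'
from h import *
go((.4292,.285,.030),np.radians(16.2))
p,d,i=look('wrist','w1'); K,T=load('w1')[2:]; C=cloud(d,K,T)
m=(d>0)&(C[...,2]>.05)&(C[...,2]<.075)&(np.hypot(C[...,0]-.46,C[...,1]-.293)<.09)
print(cv2.minAreaRect((C[m][:,:2]*1000).astype(np.float32)),m.sum(),np.percentile(C[m][:,2],[5,50,95]).round(4))
E
```

```text
time_s: 2.1
ee_pos: [0.4285, 0.2856, 0.1789]
eef_rot: [-0.433, 1.569, 2.994]
force: [0.3, 0.2, 0.2]
grip_width: 0.094
shift [148.9   0.9  -0.7] spin 0.003 down [-0.002  0.    -1.   ] ee [0.4285 0.2856 0.1789] jaw [ 0.282 -0.959 -0.001] q [0.52 0.26 1.67 0.   1.21 1.8 ]
((461.0335388183594, 293.5435485839844), (133.70339965820312, 29.816936492919922), 16.212045669555664) 7971 [0.0593 0.0663 0.0678]
```

View pics/w1.png

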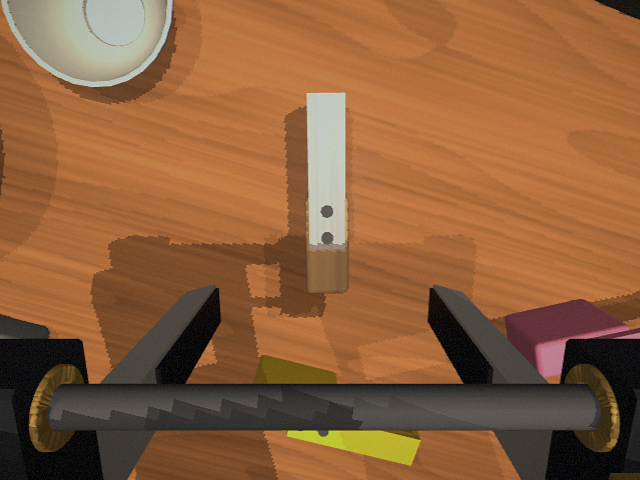

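The wrist view shows the wood/steel hook at (327,195), centred between the open fingers. The pink and yellow look-alikes stay clear. The measured pose agrees within 1 mm, so I descend and grip.

```bash
python3 -m handwheel '[[[40,1,-1],0,-1],[[80,1,-1],0,-1],[[120,1,-1],0,-1],[[148,1,-1],0,-1],[[148,1,-1],0,-1]]'; python3 -m handwheel '[[[0,0,0],0,1],[[0,0,0],0,1],[[0,0,0],0,1],[[0,0,0],0,1],[[0,0,0],0,1]]' 40;  python3 -m handwheel '[[[0,0,0],0,1],[[0,0,0],0,1],[[-10,0,0],0,1],[[-20,0,0],0,1],[[-30,0,0],0,1]]'
```

```text
time_s: 2.65
ee_pos: [0.4292, 0.2818, 0.0291]
eef_rot: [0.05, 1.565, -2.81]
force: [0.1, -0.4, 0.7]
grip_width: 0.0938
time_s: 3.15
ee_pos: [0.4294, 0.282, 0.0297]
eef_rot: [0.016, 1.566, -2.844]
force: [-0.3, 0.3, -0.6]
grip_width: 0.0574
time_s: 3.65
ee_pos: [0.4295, 0.282, 0.0607]
eef_rot: [0.018, 1.566, -2.841]
force: [0.1, 0.2, -2.5]
grip_width: 0.0297
```

```bash
python3 -m handwheel '[[[-50,0,0],0,1],[[-65,0,0],0,1],[[-65,0,0],0,1],[[-65,0,0],0,1],[[-65,0,0],0,1]]'
python3 - <<'E'
from h import *
go((.5607,.169,.126),-.05)
look('side','s2')
p,d,i=look('wrist','w2'); K,T=load('w2')[2:]; C=cloud(d,K,T)
hs=cv2.cvtColor(p,cv2.COLOR_BGR2HSV)
m=(d>0)&(C[...,2]>.14)&(C[...,2]<.18)&(np.hypot(C[...,0]-.47,C[...,1]-.293)<.08)&(hs[...,1]<70)
print(cv2.minAreaRect((C[m][:,:2]*1000).astype(np.float32)),m.sum(),np.percentile(C[m][:,2],[5,50,95]).round(4))
P=C[m]; print(np.polyfit(P[:,0],P[:,2],1))
E
```

```text
time_s: 4.15
ee_pos: [0.4292, 0.2817, 0.1243]
eef_rot: [0.082, 1.564, -2.777]
force: [0.9, -0.1, -3.4]
grip_width: 0.0297
shift [ -2.3 144.9 -95. ] spin 0.332 down [-0.007 -0.003 -1.   ] ee [0.4292 0.2817 0.1243] jaw [ 0.278 -0.96   0.001] q [0.51 0.32 1.72 0.   1.1  1.8 ]
((474.7681579589844, 297.3465270996094), (107.57295227050781, 53.862579345703125), 19.262386322021484) 24955 [0.1459 0.1473 0.1681]
[-0.09922913  0.19658868]
```

View pics/s2.png

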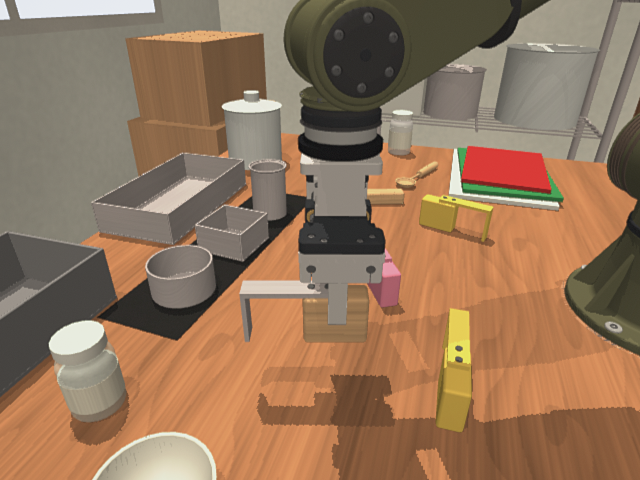

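The hook hangs level in the jaws, with the strap at (245–320,288) and the tip plate at (248,335). I check its tilt numerically, then move beside the pan.

```bash
cat >> h.py <<'E'
def strap(tag):
    """strap ahead of the held block, in TCP-centred axes along tool yaw"""
    p,d,K,T=load(tag); C=cloud(d,K,T); o=get_obs(); R=Ro.from_euler('xyz',o['eef_rot']).as_matrix(); j=R[:,1]
    f=np.array([-j[1],j[0],0]); l=np.array([j[0],j[1],0]); V=C-o['ee_pos']; a,b,z=V@f,V@l,V[...,2]
    m=(d>0)&(a>.045)&(a<.13)&(abs(b)<.03)&(abs(z-.035)<.025)
    A=np.c_[a[m],b[m],z[m]]
    s=A[abs(A[:,2]-np.median(A[:,2]))<.004]; c=np.polyfit(s[:,0],s[:,2],1); e=np.polyfit(s[:,0],s[:,1],1)
    print(tag,m.sum(),'front end',np.percentile(s[:,0],99.5).round(4),'height/TCP',np.median(s[:,2]).round(4),'pitch',c[0].round(3),'lat at .1',np.polyval(e,.0975).round(4),'yaw',e[0].round(3))
E
python3 - <<'E'
from h import *
strap('w2'); strap('s2')
E
python3 -m handwheel '[[[-10,145,-95],0.15,1],[[-10,145,-95],0.3,1],[[-10,145,-95],0.33,1],[[-10,145,-95],0.33,1],[[-10,145,-95],0.33,1]]'
python3 - <<'E'
from h import *
go((.5807,.168,.126),-.05)
look('wrist','w3'); look('top','t3'); strap('w3'); strap('t3'); print(pan('t3',(.71,.161)),pan('w3',(.71,.161)))
E
```

```text
w2 13296 front end 0.1011 height/TCP 0.0225 pitch -0.011 lat at .1 -0.001 yaw -0.006
s2 967 front end 0.1007 height/TCP 0.0201 pitch -0.009 lat at .1 -0.0034 yaw -0.006
time_s: 4.75
ee_pos: [0.5625, 0.1666, 0.1327]
eef_rot: [0.431, 1.562, -2.762]
force: [-0.2, 0.4, -3.0]
grip_width: 0.0295
shift [  6.5  -2.4 -18.1] spin -0.001 down [-0.008 -0.003 -1.   ] ee [0.5625 0.1666 0.1327] jaw [-0.051 -0.999  0.003] q [ 0.23  0.47  1.5  -0.    1.18  1.85]
w3 13723 front end 0.1032 height/TCP 0.0225 pitch -0.011 lat at .1 0.0013 yaw -0.004
t3 82 front end 0.1009 height/TCP 0.0214 pitch 0.011 lat at .1 0.0097 yaw -0.039
(array([0.7102, 0.161 ]), np.float64(0.0483), 227, np.float64(0.0537)) (array([0.7098, 0.1615]), np.float64(0.0475), 1275, np.float64(0.0552))
```

View pics/w3.png

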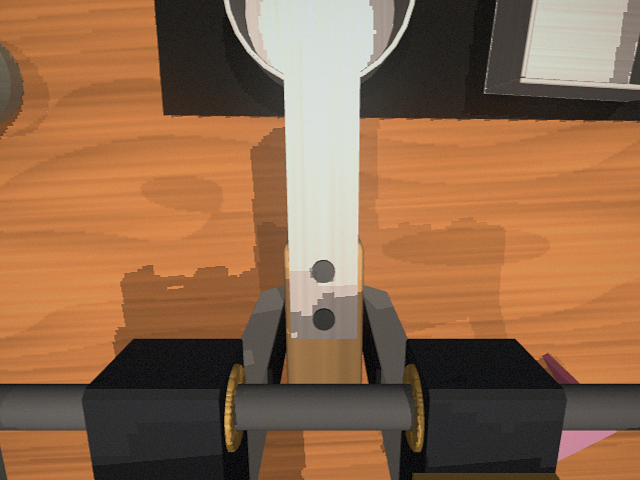

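The strap is over the near rim of the round pan (rim bottom edge at about (322,80)). Heights show the hook sits 13 mm lower in the jaws than planned, because I lifted before the grip had fully closed. It is level, with the tip 43.5 mm below the TCP, and I allow for that. I also grip harder.

```bash
python3 -m handwheel '[[[0,-1,-10],0,1],[[0,-1,-17],0,1],[[0,-1,-17],0,1],[[0,-1,-17],0,1],[[0,-1,-17],0,1]]' 60
python3 -m handwheel '[[[20,0,0],0,1],[[40,0,0],0,1],[[60,0,0],0,1],[[77,0,0],0,1],[[77,0,0],0,1]]'
python3 - <<'E'
from h import *
go((.58,.168,.0555),-.05)
look('wrist','w4'); look('top','t4');look('side','s4'); strap('w4'); print(pan('t4',(.71,.161)),pan('w4',(.71,.161)))
E
```

```text
time_s: 5.35
ee_pos: [0.5774, 0.1692, 0.1326]
eef_rot: [0.363, 1.562, -2.827]
force: [-0.5, -0.3, -3.2]
grip_width: 0.0295
time_s: 5.85
ee_pos: [0.5754, 0.1687, 0.0535]
eef_rot: [0.334, 1.558, -2.856]
force: [0.3, 0.2, -3.2]
grip_width: 0.0297
shift [-2.1  0.5 -4.6] spin 0.002 down [-0.012 -0.004 -1.   ] ee [0.5754 0.1687 0.0535] jaw [-0.048 -0.999  0.004] q [ 0.22  0.59  1.51 -0.    1.05  1.84]
w4 12991 front end 0.0996 height/TCP 0.019 pitch -0.016 lat at .1 -0.0006 yaw -0.005
(array([0.7101, 0.1611]), np.float64(0.0483), 277, np.float64(0.0534)) (array([0.7095, 0.1615]), np.float64(0.0471), 2577, np.float64(0.0553))
```

View pics/s4.png

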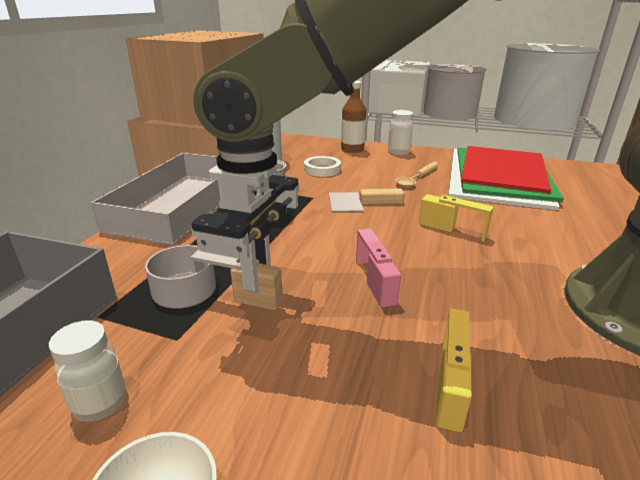

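The tip is in the pan, with the strap crossing the near rim at (205,255). The fingers at (250,270) are well clear. I raise it 3 mm and drag slowly.

```bash
python3 -m handwheel '[[[-3,0,0],0,1],[[-3,0,4],0,1],[[-3,0,12],0,1],[[-3,0,20],0,1],[[-3,0,28],0,1]]'
python3 -m handwheel '[[[0,0,8],0,1],[[0,0,16],0,1],[[0,0,24],0,1],[[0,0,32],0,1],[[0,0,40],0,1]]'
python3 - <<'E'
from h import *
look('wrist','w5'); look('top','t5'); strap('w5'); e=get_obs()['ee_pos']; g=(e[0]+.142,e[1]-.007); print(e.round(4),g,pan('t5',g),pan('w5',g))
E
```

```text
time_s: 6.5
ee_pos: [0.5487, 0.1705, 0.0602]
eef_rot: [0.404, 1.564, -2.785]
force: [3.0, 0.3, -0.6]
grip_width: 0.0297
time_s: 7.0
ee_pos: [0.508, 0.1725, 0.0605]
eef_rot: [0.395, 1.564, -2.795]
force: [1.2, 0.1, -3.4]
grip_width: 0.0291
w5 13388 front end 0.1016 height/TCP 0.0228 pitch -0.009 lat at .1 -0.001 yaw -0.006
[0.5076 0.1725 0.0604] (np.float64(0.6495937602611075), np.float64(0.16551900768900163)) (array([0.6473, 0.1658]), np.float64(0.0481), 330, np.float64(0.0536)) (array([0.6474, 0.1665]), np.float64(0.047), 2140, np.float64(0.0553))
```

The pan follows, now at x=0.647 and upright (rim at 0.055).

```bash
python3 -m handwheel '[[[0,0,8],0,1],[[0,0,16],0,1],[[0,0,24],0,1],[[0,0,32],0,1],[[0,0,40],0,1]]'
python3 -m handwheel '[[[0,0,8],0,1],[[0,0,16],0,1],[[0,0,23],0,1],[[0,0,28],0,1],[[0,0,30],0,1]]'
python3 -m handwheel '[[[0,0,0],0,1],[[0,0,0],0,1],[[0,0,-4],0,1],[[0,0,-8],0,1],[[0,0,-8],0,1]]'
python3 - <<'E'
from h import *
look('wrist','w6'); look('top','t6'); strap('w6'); e=get_obs()['ee_pos']; g=(e[0]+.136,e[1]-.007); print(e.round(4),g,pan('t6',g),pan('w6',g))
E
```

```text
time_s: 7.6
ee_pos: [0.4669, 0.1745, 0.0607]
eef_rot: [0.369, 1.563, -2.821]
force: [1.7, -0.2, -2.5]
grip_width: 0.0295
time_s: 8.1
ee_pos: [0.4364, 0.1759, 0.0609]
eef_rot: [0.37, 1.563, -2.819]
force: [0.7, -0.2, -3.4]
grip_width: 0.0296
time_s: 8.6
ee_pos: [0.445, 0.1755, 0.0609]
eef_rot: [0.37, 1.563, -2.819]
force: [-0.1, -0.6, -3.0]
grip_width: 0.0297
w6 13427 front end 0.1017 height/TCP 0.0228 pitch -0.011 lat at .1 -0.001 yaw -0.006
[0.4445 0.1755 0.0607] (np.float64(0.5804842172174864), np.float64(0.16849892031177166)) (array([0.5767, 0.1693]), np.float64(0.0482), 362, np.float64(0.0538)) (array([0.5761, 0.1699]), np.float64(0.0472), 2647, np.float64(0.0552))
```

View pics/t6.png

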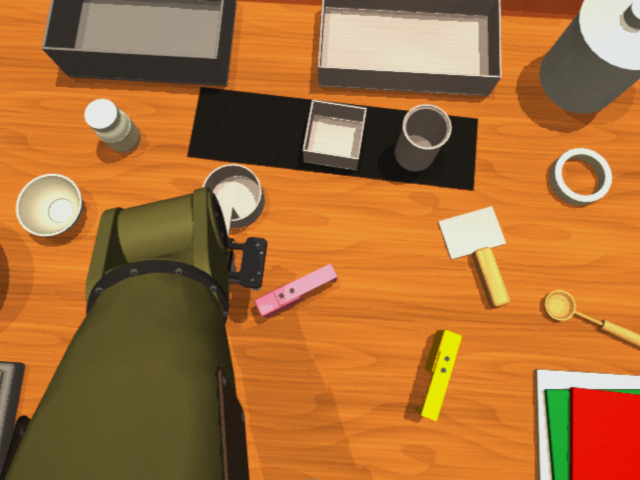

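The top view shows the round pan at (233,195), wholly in front of the mat edge (about 74 mm), with the tip inside it. I lift out and put the hook back on its old, free spot.

```bash
python3 -m handwheel '[[[-20,0,0],0,1],[[-40,0,0],0,1],[[-60,0,0],0,1],[[-80,0,0],0,1],[[-80,0,0],0,1]]'
python3 -c "
from h import *
go((.43,.283,.14),np.radians(16.2))"
```

```text
time_s: 9.2
ee_pos: [0.4461, 0.176, 0.1428]
eef_rot: [0.382, 1.566, -2.807]
force: [-0.1, -0.3, -3.9]
grip_width: 0.0295
shift [   2.7 -106.1   21.2] spin -0.331 down [-0.004 -0.001 -1.   ] ee [0.4461 0.176  0.1428] jaw [-0.048 -0.999  0.002] q [ 0.3   0.23  1.8  -0.    1.12  1.92]
```

```bash
python3 -m handwheel '[[[0,-30,7],-0.05,1],[[0,-65,14],-0.15,1],[[0,-106,21],-0.28,1],[[0,-106,21],-0.33,1],[[0,-106,21],-0.33,1]]'
python3 -m handwheel '[[[25,0,0],0,1],[[50,0,0],0,1],[[75,0,0],0,1],[[88,0,0],0,1],[[88,0,0],0,1]]'
python3 - <<'E'
from h import *
go((.43,.283,.044),np.radians(16.2))
look('wrist','w7'); strap('w7')
p,d,K,T=load('w7');C=cloud(d,K,T); m=(d>0)&(abs(C[...,2])<.02)&(C[...,0]<.6); print('table z',np.median(C[m][:,2]).round(4))
look('side','s7')
E
```

```text
time_s: 9.7
ee_pos: [0.4295, 0.2834, 0.1413]
eef_rot: [0.113, 1.565, -2.744]
force: [0.3, -0.2, -2.1]
grip_width: 0.0298
time_s: 10.2
ee_pos: [0.4282, 0.2822, 0.0516]
eef_rot: [0.159, 1.561, -2.7]
force: [-0.8, -0.2, -1.8]
grip_width: 0.0297
shift [ 7.6 -0.3 -2. ] spin 0.0 down [-0.009 -0.004 -1.   ] ee [0.4282 0.2822 0.0516] jaw [ 0.279 -0.96   0.002] q [0.51 0.43 1.77 0.   0.95 1.8 ]
w7 13167 front end 0.1005 height/TCP 0.021 pitch -0.013 lat at .1 -0.0007 yaw -0.005
table z 0.0006
```

View pics/s7.png

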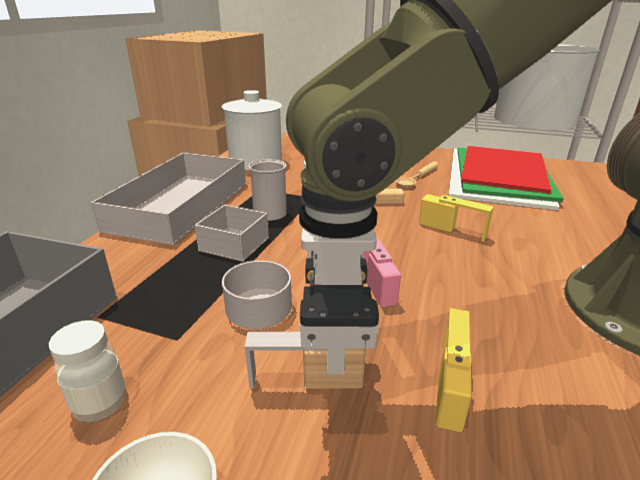

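The hook is upright just above the wood, with its tip at (253,385), and the pan stands free at (257,293). About 7 mm remain, so I lower in 2 mm steps and watch the force.

```bash
python3 -m handwheel '[[[2,0,0],0,1],[[3,0,0],0,1],[[4,0,0],0,1],[[5,0,0],0,1],[[5,0,0],0,1]]'
python3 -m handwheel '[[[0,0,0],0,1],[[1,0,0],0,1],[[1,0,0],0,1],[[2,0,0],0,1],[[2,0,0],0,1]]'
```

```text
time_s: 10.8
ee_pos: [0.4293, 0.2831, 0.0489]
eef_rot: [0.111, 1.565, -2.747]
force: [-0.5, 0.1, -2.8]
grip_width: 0.0296
time_s: 11.3
ee_pos: [0.4292, 0.283, 0.0467]
eef_rot: [0.108, 1.565, -2.75]
force: [-0.3, -0.2, -3.4]
grip_width: 0.0295
```

```bash
python3 -m handwheel '[[[1,0,0],0,1],[[1,0,0],0,1],[[2,0,0],0,1],[[2,0,0],0,1],[[2,0,0],0,1]]'
python3 -m handwheel '[[[0,0,0],0,1],[[1,0,0],0,1],[[1,0,0],0,1],[[1,0,0],0,1],[[1,0,0],0,1]]'
```

```text
time_s: 11.8
ee_pos: [0.4292, 0.2831, 0.0447]
eef_rot: [0.111, 1.565, -2.747]
force: [-0.4, 0.1, -2.6]
grip_width: 0.0295
time_s: 12.3
ee_pos: [0.4293, 0.2831, 0.0438]
eef_rot: [0.109, 1.565, -2.749]
force: [-0.4, -0.7, -1.1]
grip_width: 0.0298
```

The force drops to -1.1 N, so the hook is on the table. I release it and retreat.

```bash
python3 -m handwheel '[[[0,0,0],0,-1],[[0,0,0],0,-1],[[0,0,0],0,-1],[[0,0,0],0,-1],[[0,0,0],0,-1]]'
python3 -m handwheel '[[[0,0,0],0,-1],[[0,0,0],0,-1],[[0,0,0],0,-1],[[-10,0,0],0,-1],[[-25,0,0],0,-1]]'
python3 -m handwheel '[[[-40,0,0],0,-1],[[-80,0,0],0,-1],[[-110,0,0],0,-1],[[-130,0,0],0,-1],[[-130,0,0],0,-1]]'
python3 - <<'E'
from h import *
for n in('wrist','side','top'):
    t=n[0]+'8'; p,d,i=look(n,t); K,T=load(t)[2:]; C=cloud(d,K,T)
    m=(d>0)&(C[...,2]>.05)&(C[...,2]<.075)&(np.hypot(C[...,0]-.46,C[...,1]-.293)<.09)
    if m.sum()>50: print(n,cv2.minAreaRect((C[m][:,:2]*1000).astype(np.float32)),m.sum(),np.percentile(C[m][:,2],[5,50,95]).round(4))
    print(n,'pan',pan(t,(.5765,.1695)))
E
```

```text
time_s: 12.8
ee_pos: [0.4293, 0.2831, 0.0438]
eef_rot: [0.111, 1.565, -2.747]
force: [0.9, -0.0, -1.1]
grip_width: 0.066
time_s: 13.3
ee_pos: [0.4291, 0.283, 0.0691]
eef_rot: [0.13, 1.564, -2.728]
force: [-0.0, 0.7, 0.8]
grip_width: 0.0939
time_s: 13.8
ee_pos: [0.4308, 0.2838, 0.2024]
eef_rot: [-0.2, 1.569, -3.058]
force: [0.7, 0.1, -0.8]
grip_width: 0.094
wrist ((461.6852722167969, 292.9245910644531), (133.40211486816406, 29.80838394165039), 16.035165786743164) 6796 [0.0592 0.0662 0.0678]
wrist pan (array([0.5768, 0.1707]), np.float64(0.0481), 3661, np.float64(0.0546))
side ((460.7911071777344, 294.1201171875), (134.96339416503906, 30.728286743164062), 17.49832534790039) 2568 [0.0532 0.0633 0.0653]
side pan (array([0.5768, 0.1709]), np.float64(0.0482), 686, np.float64(0.0516))
top ((461.1044006347656, 291.3950500488281), (134.77886962890625, 30.302410125732422), 15.674379348754883) 716 [0.0539 0.0601 0.0671]
top pan (array([0.5767, 0.1692]), np.float64(0.0482), 488, np.float64(0.0538))
```

View pics/s8.png

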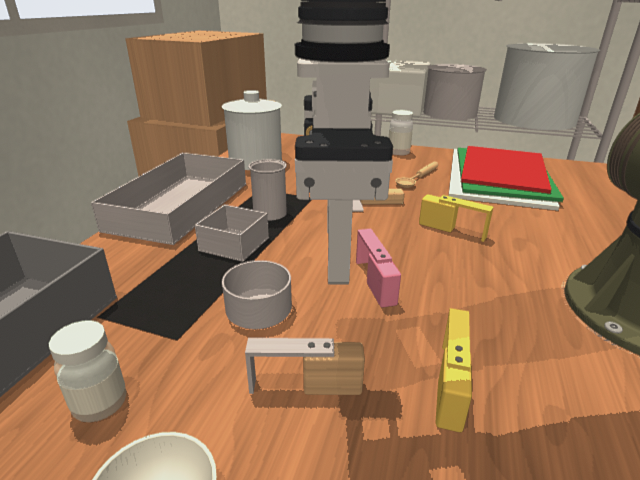

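The hook stands upright at (305,365), the pan stands on bare wood at (257,293), and the gripper is clear. I hand in.

```bash
python3 -c "
from station import *
print(hand_in())"
```

```text
the job is handed in; nothing more can be done
None
```

The round pan was dragged off the mat with the pan hook and now stands on the bare wood. The hook stands upright on the spot it came from. I handed the job in at about 14 s; it reports no verdict.

**Last checks, before handing in:**
- **Pan:** its centre is at (0.577, 0.170), about 74 mm in front of the mat's front edge. Its rim reads about 54 mm high (52–55 mm over the three views), so it is upright. It did not move between the drag and the last look.
- **Hook:** its strap top is at 66 mm and its yaw is 16°, as at first. The block centre is about 185 mm from the pan's centre, and the tip about 150 mm.
- **Gripper:** it is open and about 200 mm up, touching nothing. It never came near the pan.

**What did not go to plan:** I began the lift before the jaws had fully closed, so the hook sat about 13 mm lower in the grip than intended. I measured this and allowed for it.

**Where readings disagreed:** the strap's height above the TCP read 19–23 mm at different times. I therefore set the hook down in small steps until the force showed contact. The side camera reads heights about 2–3 mm lower than the other two.

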